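# Bring a bench gauging stand up to measuring pressure on a setting parallel

## Robot

A 7-joint arm with a two-finger parallel gripper is mounted at the origin on the work surface. World frame = base frame: x ahead of the robot, y to its left, z up, the work surface at z = 0. Lengths are in m, angles in degrees, forces in N, time in s.
With the tool pointing down it reaches from about 0.425 to 0.875 m from the base axis. Payload 4.7 kg.
Tool frame: the origin (TCP) lies at the very end of the fingers, on their centre line; the grasp point (between the pads) lies 19 mm behind it; z points along the fingers, y is the line along which they close (so a half turn about z gives the same grasp; the last joint's range is limited). The gripper opens to 87 mm and grips with 3 to 60 N. Pads are 19 mm wide; open, the fingers measure 117 mm over their backs; the gripper's body (75 mm by 190 mm) begins 51 mm behind the grasp point.
Start: joints at [-72.244, 18.392, -4.016, 83.108, 1.295, 78.541, -3.26], TCP at [0.19, 0.622, 0.223] pointing down, gripper open.
Joint ranges: [-163.93, 163.93], [-17.29, 119.83], [-79.2, 71.16], [3.27, 140.29], [-89.18, 269.18], [5.43, 117.66], [-154.24, 154.24]. Speed limits (degrees/s): [147.25, 147.25, 180, 180, 180, 180, 180].

## Interface

Orientations are given as [roll, pitch, yaw] about the fixed x, y, z axes, in that order (R = Rz(yaw) Ry(pitch) Rx(roll)).
In Python, from cell import get_obs, read_camera, sign_off, silhouettes gives the robot as it stands.
- The arm moves only by the tool play_rows, never from a script. Its argument "steps" is a list that holds one entry, the list of rows, each a list of 7 numbers: the shift along the tool's x, y, z in m, then the turn, a rotation vector about the tool's x, y, z in rad, then the finger opening in m, from 0 to 0.087. A call has 1 to 12 rows; each row shifts and turns the commanded pose from where the row before left it, along the tool's axes as they then stand; what a row does not reach is not made up. A row lasts 1/10 s, in which the tool goes at most 50 mm and 8.59 degrees, less where a joint would pass 70% of its speed; a pose out of reach is approached as far as the arm can. A call is refused whole if a number of a shift passes 0.05 or a number of a turn 0.15, either way. A call with a gripper value outside its range is refused whole. The fingers move at their own pace and stop on an object; "force" is the grip in N (left out, the last holds). Time passes only in rows, so rows that do not move let the fingers close. It gives the time, the measured TCP pose, the force, the opening and the grip force at its end, in the units of the state.
- get_obs(): the state, without advancing time (a new reading comes with each control period).
- read_camera(name): name is "scene" or "top" or "wrist"; returns a dict with "frame" (400x640x3 uint8, red, green, blue), "intrinsics" (3x3 intrinsics, pixels), "k1" (the pictures are not rectified: a ray, as slopes to the right and down, at radius r is drawn at 1 + k1 r^2 times it, then the intrinsics apply), "view" (4x4, takes a point from world to camera coordinates). Camera axes: x right, y up, looking along -z (the intrinsics and any distortion apply to the point x, -y, -z); pixel columns grow to the right and rows downward; lengths in m; the calibration is good to about 2 mm. A picture is of the moment at which its call begins. There is no depth.
- sign_off(): hands the job in; it is judged then, once.
Trained networks look in the newest picture that a camera, given by its name, has taken for a name from the list of things; names that differ only in an ending like _2 or _b are one class to them, and where a whole thing is asked for, a point or a joint stands for the part that bears it (a point fixed in the world has none). Each returns a list of dicts, best first, with "p" (0 to 1); they miss things now and then, are a little off and sometimes report something else, mostly with a low value. They report only what shows in the picture. A call takes as long as a camera call. They do not tell look-alikes from the thing itself.
- silhouettes(camera, name): "pixels" (400x640 bool, what is visible of it) and "extent" ([left, top, right, bottom] in pixels, round what is visible of it).
The state is a dict: "time_s": time; "qpos": joint angles; "joint_velocities": joint speeds; "effort": joint torques, N m; "tool_pos": TCP position; "tool_rot": TCP orientation; "force": force on the tool from outside, world axes, zero at the start; "wrist_torque": the same for the moment, N m; "grip_width": finger opening in m; "grasp_force": force on a finger pad.
Only numpy, scipy, OpenCV 4.12 (cv2) and the standard library are available. Lean on these libraries where they do the work, as an engineer would, in place of code of your own. Each camera call takes 0.05 s, during which the arm holds its last target. There are 200 camera calls.

## Task

Set up the gauging stand: slide the steel parallel that lies on its anvil straight back under the contact until it sits square against the stop, pushing it home gently. Then run the head down with the large coarse knob until the contact has just come down on the parallel and the pointer has clearly lifted, and finish with the small fine knob on top until the pointer stands at the green 10 N mark, never letting it reach the red at 15 N. Leave it set like that with your hand off it, and do not disturb the other things on the bench.

Things in the scene. Friction and masses are not known exactly. Their poses are not given: they have to be found in the camera images.
- stand: Grey-green stand, bolted down. Origin on the bench (z = 0) under the contact's axis; x is level, from the column to the anvil's open front; z up. In this frame, mm: base 110 wide, x -115 to 135, 42 high; steel anvil 76 wide, x -45 to 130, top z = 50; column 40 x 44 centred on x = -85, cap 48 x 52, top z = 222, then a neck of diameter 26 that carries both knobs on one upright axis (x = -85, y = 0).
- head: Head that slides on the column, about 80 mm square round it, with an arm to the round dial (diameter 72 mm) that looks straight up above the contact. Level with the stand (same x, y, yaw as stand); origin on the contact's axis at the height of the unloaded contact tip; the dial's face is 79 mm and its arm's underside 30 mm above that.
- stop: Dark steel stop bar screwed on the anvil between contact and column, 12 mm thick, 44 wide, 14 high; origin at the centre of its underside, on the anvil. The face that the parallel meets looks along the stand's +x and lies at x = -18 mm in the stand's frame. It cannot move; a push above 15 N mars it.
- parallel: Bright ground steel bar with three dark holes, 150 x 24 x 16 mm (x, y, z), 0.3 to 0.55 kg, lying lengthwise on the anvil, at first 20 to 40 mm short of the stop and a little askew; it drags with about 4 to 8 N. Origin at the centre of its underside, x along it with -x to the stop. Home, its outer end lies at x = 132 mm in the stand's frame: hold it near that end, clear of the dial.
- parallel_end (a point): Centre of the parallel's inner end face, the one that meets the stop (75 mm from the parallel's origin, at half height).
- coarse_grip (a point): Centre of the large black coarse knob, diameter 56 mm, 22 tall, upright axis: z = 246 to 268 mm above the bench, this point at 257. Clockwise seen from above lowers the head 24 mm per turn (3.8 mm per rad), anticlockwise raises it. It stays where it is left and takes about 0.12 N m to turn. With the contact down, the force grows about 15 N per rad.
- fine_grip (a point): Centre of the small bright fine knob on top of the coarse one, same axis, diameter 26 mm, 26 tall: z = 271 to 297 mm above the bench, this point at 284. Clockwise seen from above lowers the head 4 mm per turn (0.64 mm per rad, about 2.5 N per rad with the contact down). Stays where it is left, takes about 0.05 N m, does not turn with the coarse knob.
- coarse_mark (a point): Outer end of the white line on the top of the coarse knob, 26 mm from its axis: shows how far the coarse knob has been turned.
- fine_mark (a point): Outer end of the red line on the top of the fine knob, 12 mm from its axis: shows how far the fine knob has been turned.
- contact_tip (a point): Lowest point of the contact: round steel tip, radius 6 mm, under the dial. At the start it hangs 3 to 8 mm above the height of the parallel's top (66 mm above the bench). It is sprung upward into the head: 4 N per mm, up to 6 mm.
- contact: The sprung contact itself (stem diameter 8 mm), origin at its lowest point.
- pointer (a joint): Red pointer of the dial, rad: shows the force on the contact, 0.3 rad per N, turning clockwise seen from above. 0 = rest mark (no force; it points almost at the column); the green 10 N mark is 3.0 rad (it points along the stand's +x); the red sector begins at 15 N, 4.5 rad. One tick per N, longer at 0, 5, 10, 15 N.
- spare_parallel: Bystander, leave alone: smaller bright steel parallel, 100 x 20 x 12 mm, lying on the bench beside the stand.
- bushing: Bystander, leave alone: brass bushing, outer diameter 34 mm, 28 mm tall, standing on the bench.
- chuck_key: Bystander, leave alone: T-shaped steel chuck key, 100 mm long, 110 mm cross bar, lying.
- tool_holder: Bystander, leave alone: black lathe tool holder with a yellow side plate, 75 x 30 x 38 mm with two screws on top and a tool bit 35 mm proud of its front.
- micrometer: Bystander, leave alone: outside micrometer lying flat, about 130 mm long.
- layout_fluid: Bystander, leave alone: blue bottle, diameter 52 mm, 110 mm tall.
- wrench: Bystander, leave alone: steel wrench, 170 mm long, lying.
There are look-alikes about, which are no part of the job. Leave any pink look-alike of the parallel alone.

How it is judged (in metres and radians):
On the way, in this order (a step that is already met when the one before it is completed fails the run):
1. the parallel sits home against the stop, square and under the contact, with the contact still clear of it (x of parallel_end in the frame of stand below -0.0164 m and angle between the x axis of parallel and the x axis of stand, either way round below 0.06 rad and y of contact_tip in the frame of parallel between -0.009 and 0.009 m and value of joint pointer between -1 and 0.15 rad), for 0.2 s.
2. the coarse knob has been turned (its mark has moved over 10 mm) and the contact is down: the pointer has lifted to between 0.8 and 7.5 N (x of parallel_end in the frame of stand below -0.0164 m and angle between the x axis of parallel and the x axis of stand, either way round below 0.06 rad and y of contact_tip in the frame of parallel between -0.009 and 0.009 m and value of joint pointer between 0.24 and 2.25 rad and distance of coarse_mark from where it was at the start of the episode above 0.01 m), for 0.2 s.
3. the fine knob has been turned (its mark has moved over 4 mm) and the pointer stands at the green mark, 9.3 to 10.7 N (x of parallel_end in the frame of stand below -0.0164 m and angle between the x axis of parallel and the x axis of stand, either way round below 0.06 rad and y of contact_tip in the frame of parallel between -0.009 and 0.009 m and value of joint pointer between 2.79 and 3.21 rad and distance of fine_mark from where it was at the start of the episode above 0.004 m), for 0.2 s.
At the end, for the whole second after the job is handed in: The parallel lies still against the stop (end face within 1.6 mm of it, square within 0.06 rad, the contact within 9 mm of its centre line), the contact presses on it, and the pointer stands at the 10 N mark within 0.7 N (2.79 to 3.21 rad; force 8.5 to 11.5 N) (x of parallel_end in the frame of stand below -0.0164 m and angle between the x axis of parallel and the x axis of stand, either way round below 0.06 rad and y of contact_tip in the frame of parallel between -0.009 and 0.009 m and value of joint pointer between 2.79 and 3.21 rad and contact force between contact and parallel between 8.5 and 11.5 N and linear speed of parallel below 0.01 m/s); the robot touches nothing.
It fails at once if the parallel is pushed on the stop with more than 15 N (contact force between parallel and stop above 15 N).
It fails at once if the pointer reaches the red (the contact pressed with more than 15 N) (value of joint pointer above 4.5 rad or contact force between contact and parallel above 15.5 N).
It fails at once if a bystander is moved by more than 15 mm (distance of any of spare_parallel, bushing, chuck_key, tool_holder, micrometer, layout_fluid, wrench from where it was at the start of the episode above 0.015 m).
It also fails if it takes over 72 s, if anything falls off the work surface, if the arm or the gripper's body presses on something with over 40 N, if the wrist force passes 120 N, or if a joint passes its speed limit or range.

## Working session

There is one attempt and no reset: what is moved stays moved. The work goes in short steps, Python scripts to look and compute and a tool call to move; the robot and the scene stay as the last step left them, time stands still between calls to the robot, and variables do not carry over. Pictures are saved under pics/ and viewed, at most 10 in all, crops included, and the job is handed in when it is done.

Besides the shell and the picture viewer there is one more tool, called after ">>>" by a JSON object that holds its "api" and its "payload". play_rows: Moves the arm, as the interface text tells. Its arguments: {"type":"object","properties":{"steps":{"type":"array","items":{"type":"array","items":{"type":"array","items":{"type":"number"}}}},"force":{"type":"number"}},"required":["steps"]}

```bash
mkdir -p pics; ls; cat > h.py <<'E'
import numpy as np,cv2
from cell import *
def ray(c,uv):
    K=np.array(c['intrinsics']);k1=c['k1'];V=np.array(c['view'])
    d=np.array([(uv[0]-K[0,2])/K[0,0],(uv[1]-K[1,2])/K[1,1]])
    u=d.copy()
    for _ in range(30): u=d/(1+k1*(u@u))
    R=V[:3,:3];o=-R.T@V[:3,3]
    return o,R.T@np.array([u[0],-u[1],-1])
def atz(c,uv,z):
    o,d=ray(c,uv);return o+d*(z-o[2])/d[2]
def proj(c,P):
    K=np.array(c['intrinsics']);V=np.array(c['view'])
    p=V[:3,:3]@np.array(P)+V[:3,3];u=np.array([p[0],-p[1]])/-p[2]
    u=u*(1+c['k1']*(u@u));return np.array([K[0,0]*u[0]+K[0,2],K[1,1]*u[1]+K[1,2]])
def save(n,im,s=1):
    cv2.imwrite('pics/'+n+'.png',cv2.resize(im[:,:,::-1],None,fx=s,fy=s,interpolation=cv2.INTER_CUBIC))
E
python3 - <<'E'
from h import *
for n in('top','scene'):
    c=read_camera(n);save(n,c['frame'],1.25)
    V=np.array(c['view']);print(n,(-V[:3,:3].T@V[:3,3]).round(3),np.array(c['intrinsics'])[0,0],c['k1'])
    for t in['stand','head','stop','parallel','coarse_grip','fine_grip','pointer','spare_parallel','contact']:
        for s in silhouettes(n,t)[:3]:
            ys,xs=np.nonzero(s['pixels']);print(t,round(s['p'],2),s['extent'],xs.mean().round(1),ys.mean().round(1),len(xs))
print(get_obs())
E
```

```text
pics
top [0.298 0.016 1.396] 443.277599167215 0.02603774815660123
stand 0.79 [260.4, 162.4, 351.0, 225.5] 308.4 194.9 2878
head 0.57 [295.2, 176.9, 349.1, 217.8] 316.6 195.9 899
stop 0.29 [262.3, 213.3, 292.0, 228.9] 277.4 219.7 199
parallel 0.74 [259.1, 167.0, 296.3, 190.8] 277.4 180.3 313
parallel 0.69 [206.1, 125.2, 233.5, 168.3] 218.8 144.7 341
parallel 0.67 [224.4, 236.2, 255.5, 278.4] 240.7 256.7 375
coarse_grip 0.69 [324.8, 182.6, 345.7, 203.4] 335.6 195.3 220
pointer 0.72 [334.3, 186.7, 341.8, 199.7] 337.9 191.2 80
spare_parallel 0.5 [262.7, 210.8, 293.8, 227.6] 276.9 219.4 198
spare_parallel 0.19 [334.0, 188.1, 343.8, 198.0] 337.6 192.1 90
scene [0.943 0.8   0.974] 500.16679029029507 -0.08835199632153878
stand 0.86 [271.4, 144.6, 320.4, 299.0] 294.4 231.8 4749
head 0.94 [274.8, 188.3, 309.8, 240.1] 293.7 215.7 1045
head 0.52 [291.9, 242.5, 308.0, 293.4] 298.9 268.4 484
head 0.3 [361.0, 314.8, 414.1, 353.8] 391.8 337.0 499
parallel 0.84 [293.4, 242.2, 306.9, 293.2] 298.7 268.3 523
parallel 0.83 [387.5, 255.1, 414.1, 304.1] 401.5 280.8 493
parallel 0.64 [253.1, 364.4, 326.9, 3
[... 463 characters left out ...]
1.0, 'qpos': array([-72.24593096,  18.39157018,  -4.01878457,  83.10925037,
         1.29483619,  78.54172662,  -3.25909339]), 'joint_velocities': array([-0.04770894, -0.00449563,  0.00736199,  0.09439587,  0.04164984,
       -0.03101474,  0.06589692]), 'effort': array([-3.79284638e-04, -4.91112077e+01, -4.03755577e-01, -3.12776363e+01,
       -6.36356603e-02,  3.33518547e-02,  2.55200473e-05]), 'tool_pos': array([0.18945782, 0.62177716, 0.22257599]), 'tool_rot': array([1.79997408e+02, 1.86391288e-03, 1.63058186e+02]), 'force': array([-1.49316224,  0.92548167,  0.44958362]), 'wrist_torque': array([-0.0104072 ,  0.035894  ,  0.01958918]), 'grasp_force': 0.0, 'grip_width': 0.08682913682117584}
```

View pics/top.png

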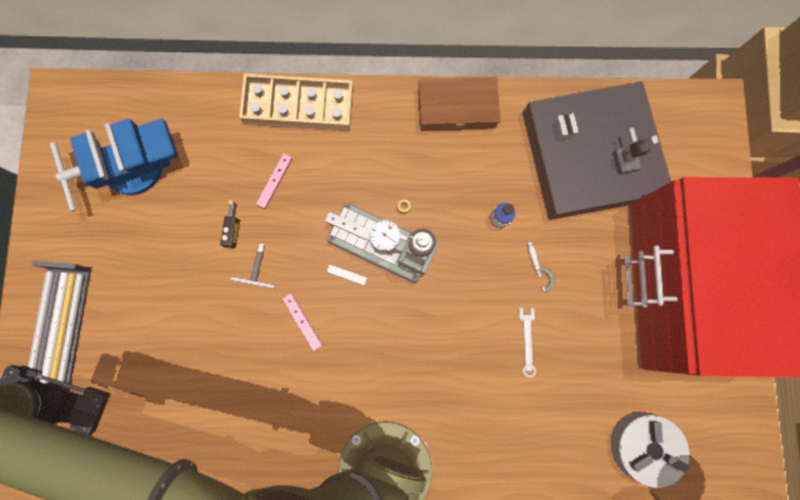

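View pics/scene.png

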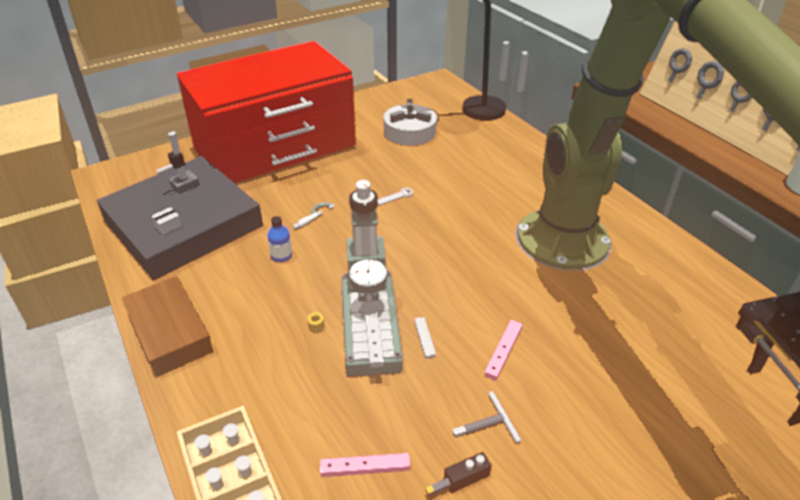

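Top view (scaled 1.25): the stand is at (380,240), its column and knobs at (422,240), and the open front at (335,215). These could be taken for the parallel:
- bright bar on the anvil, top px (275,180) / scene (299,268)
- pink bars, top (219,145) and (241,257)
- spare parallel, top (277,219)

I choose the bright one on the anvil and check it in close crops.

```bash
python3 - <<'E'
from h import *
a=read_camera('top')['frame'][155:235,250:360];b=read_camera('scene')['frame'][140:305,255:335]
save('ca',a,7);save('cb',b,3.6)
E
```

```text
(no output)
```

View pics/ca.png

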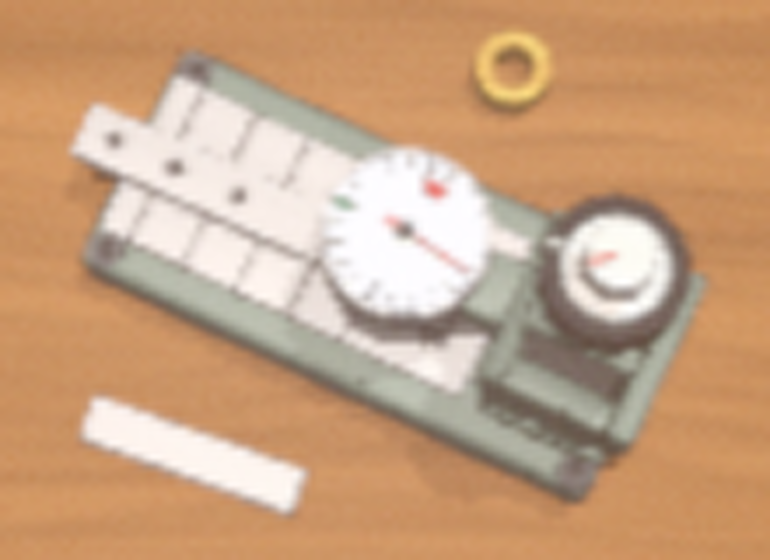

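View pics/cb.png

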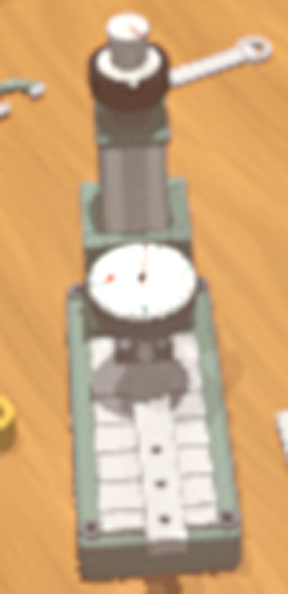

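Crops: the bar on the anvil is bright with three dark holes, outer end in the top crop at (84,128), so it is the right one. The fine knob is at (618,250), the dial at (405,230) with its pointer towards the column.

```bash
cat > fit.py <<'E'
from h import *
from scipy.optimize import least_squares
def s2w(p,P):
    c,s=np.cos(p[2]),np.sin(p[2]);return np.array([p[0]+c*P[0]-s*P[1],p[1]+s*P[0]+c*P[1],P[2]])
def fit(obs,p0):
    f=lambda p:np.concatenate([proj(c,s2w(p,P))-uv for c,P,uv in obs])
    r=least_squares(f,p0,loss='soft_l1');return r.x,r.fun.reshape(-1,2) if len(r.fun)==2*len(obs) else f(r.x).reshape(-1,2)
E
python3 - <<'E'
from fit import *
t=read_camera('top');s=read_camera('scene')
T=lambda x,y:np.array([x/7+250-.43,y/7+155-.43]);S=lambda x,y:np.array([x/3.6+255-.36,y/3.6+140-.36])
obs=[(t,(-.085,0,.297),T(618,250)),(t,(.135,-.055,.042),T(192,50)),(t,(.135,.055,.042),T(88,265)),(t,(-.115,.055,.042),T(583,500)),(t,(0,0,.15),T(405,230)),
(s,(-.085,0,.297),S(128,27)),(s,(.135,-.055,.042),S(78,545)),(s,(.135,.055,.042),S(240,545)),(s,(0,0,.15),S(143,278))]
p,f=fit(obs,[.5,0,1.2]);print(p,np.degrees(p[2]));print(f.round(1))
c,si=np.cos(p[2]),np.sin(p[2])
for q in[(84,128),(115,140),(175,167),(238,195)]:
    w=atz(t,T(*q),.066)[:2]-p[:2];print('par',q,np.round([c*w[0]+si*w[1],-si*w[0]+c*w[1]],4))
for q in[(167,550),(163,520),(160,485),(155,450)]:
    w=atz(s,S(*q),.066)[:2]-p[:2];print('parS',q,np.round([c*w[0]+si*w[1],-si*w[0]+c*w[1]],4))
print('outer end world',s2w(p,(.155,0,.06)),'knob',s2w(p,(-.085,0,.284)))
print(np.hypot(*s2w(p,(.155,0,0))[:2]),np.hypot(*s2w(p,(-.085,0,0))[:2]))
E
```

```text
[0.54136326 0.0095734  1.13425448] 64.98799482274997
[[ 0.5  0.8]
 [-0.8 -1. ]
 [-1.7 -0.7]
 [ 0.6  0.5]
 [ 0.2  0.5]
 [-0.1  0.1]
 [-0.7  0.4]
 [ 0.8 -2.9]
 [-0.3  0.6]]
par (84, 128) [0.1541 0.0038]
par (115, 140) [0.1395 0.0028]
par (175, 167) [0.1105 0.0022]
par (238, 195) [0.0802 0.0015]
parS (167, 550) [0.1624 0.0036]
parS (163, 520) [0.1378 0.0027]
parS (160, 485) [0.1082 0.0028]
parS (155, 450) [0.0774 0.0016]
outer end world [0.60689853 0.15003738 0.06      ] knob [ 0.50542457 -0.06745523  0.284     ]
0.6251696053844334 0.5099060726977181
```

```bash
cat > plan.py <<'E'
from h import *
from scipy.spatial.transform import Rotation as R
import json,sys
def plan(goal,yaw,n,w,r=4):
    """n rows from the present pose to goal (tool down, yaw deg); prints rounded rows"""
    o=get_obs();p=o['tool_pos'];r0=R.from_euler('xyz',o['tool_rot'],degrees=True)
    dy=(yaw-o['tool_rot'][2]+180)%360-180
    rg=R.from_euler('xyz',[180,0,o['tool_rot'][2]+dy],degrees=True)
    rv=(r0.inv()*rg).as_rotvec()/n;rows=[];q=r0;goal=np.array(goal)
    for i in range(n):
        d=q.inv().apply((goal-p)/n);rows.append([*d.round(r),*rv.round(4),w]);q=q*R.from_rotvec(rv)
    print(json.dumps([[float(x) for x in a] for a in rows]))
E
python3 - <<'E'
from plan import *
from fit import s2w
p=[.54136,.00957,1.13425]
g=s2w(p,(.145,.003,.17));print(g);plan(g,66.5,14,.06,3)
E
```

```text
[0.59994912 0.14223995 0.17      ]
[[-0.038, -0.024, 0.004, 0.0, 0.0, 0.1204, 0.06], [-0.041, -0.019, 0.004, 0.0, 0.0, 0.1204, 0.06], [-0.043, -0.014, 0.004, 0.0, 0.0, 0.1204, 0.06], [-0.044, -0.009, 0.004, 0.0, 0.0, 0.1204, 0.06], [-0.045, -0.004, 0.004, 0.0, 0.0, 0.1204, 0.06], [-0.045, 0.002, 0.004, 0.0, 0.0, 0.1204, 0.06], [-0.045, 0.007, 0.004, 0.0, 0.0, 0.1204, 0.06], [-0.043, 0.012, 0.004, 0.0, 0.0, 0.1204, 0.06], [-0.042, 0.017, 0.004, 0.0, 0.0, 0.1204, 0.06], [-0.039, 0.022, 0.004, 0.0, 0.0, 0.1204, 0.06], [-0.036, 0.027, 0.004, 0.0, 0.0, 0.1204, 0.06], [-0.033, 0.031, 0.004, 0.0, 0.0, 0.1204, 0.06], [-0.029, 0.035, 0.004, 0.0, 0.0, 0.1204, 0.06], [-0.024, 0.038, 0.004, 0.0, 0.0, 0.1204, 0.06]]
```

>>> {"api": "play_rows", "payload": {"steps": [[[-0.038, -0.024, 0.004, 0, 0, 0.12, 0.06], [-0.041, -0.019, 0.004, 0, 0, 0.12, 0.06], [-0.043, -0.014, 0.004, 0, 0, 0.12, 0.06], [-0.044, -0.009, 0.004, 0, 0, 0.12, 0.06], [-0.045, -0.004, 0.004, 0, 0, 0.12, 0.06], [-0.045, 0.002, 0.004, 0, 0, 0.12, 0.06], [-0.045, 0.007, 0.004, 0, 0, 0.12, 0.06], [-0.043, 0.012, 0.004, 0, 0, 0.12, 0.06], [-0.042, 0.017, 0.004, 0, 0, 0.12, 0.06], [-0.039, 0.022, 0.004, 0, 0, 0.12, 0.06], [-0.036, 0.027, 0.004, 0, 0, 0.12, 0.06], [-0.033, 0.031, 0.004, 0, 0, 0.12, 0.06]]]}}

```text
time_s: 2.4
tool_pos: [0.544, 0.2109, 0.1748]
tool_rot: [180.0, -0.0, 80.3]
force: [0.7, 0.4, -1.0]
grip_width: 0.0601
grasp_force: 0.0
```

>>> {"api": "play_rows", "payload": {"steps": [[[-0.029, 0.035, 0.004, 0, 0, 0.12, 0.06], [-0.024, 0.038, 0.004, 0, 0, 0.12, 0.06], [0, 0, 0, 0, 0, 0, 0.06], [0, 0, 0, 0, 0, 0, 0.06]]]}}

```text
time_s: 2.8
tool_pos: [0.6028, 0.1428, 0.1663]
tool_rot: [-180.0, 0.0, 66.7]
force: [-0.3, 0.6, -0.6]
grip_width: 0.06
grasp_force: 0.0
```

```bash
python3 - <<'E'
from h import *
c=read_camera('wrist');save('w1',c['frame'],1.25)
for n in('top','scene'): 
  save('t1'+n,read_camera(n)['frame'])
for s in silhouettes('wrist','parallel')[:2]: print(s['p'],s['extent'])
o=get_obs();print(o['time_s'],o['tool_pos'],o['tool_rot'],o['force'],o['qpos'])
V=np.array(c['view']);print((-V[:3,:3].T@V[:3,3]).round(3),-V[2,:3],c['intrinsics'])
E
```

```text
0.86 [299.7, 187.2, 330.1, 337.7]
0.67 [30.6, 156.6, 98.8, 263.1]
3.0 [0.60174459 0.14617361 0.1666958 ] [-1.79964829e+02 -5.37437654e-02  6.69839118e+01] [0.1315074  0.18699466 0.40598185] [-38.36646261  17.42849296  27.16139559  92.96697711  -8.35216224
  71.60882793 -32.64793879]
[0.633 0.211 0.329] [-0.10837562 -0.24901684 -0.96241641] [[349.30867452   0.         319.19363709]
 [  0.         349.30867452 200.53846663]
 [  0.           0.           1.        ]]
```

View pics/w1.png

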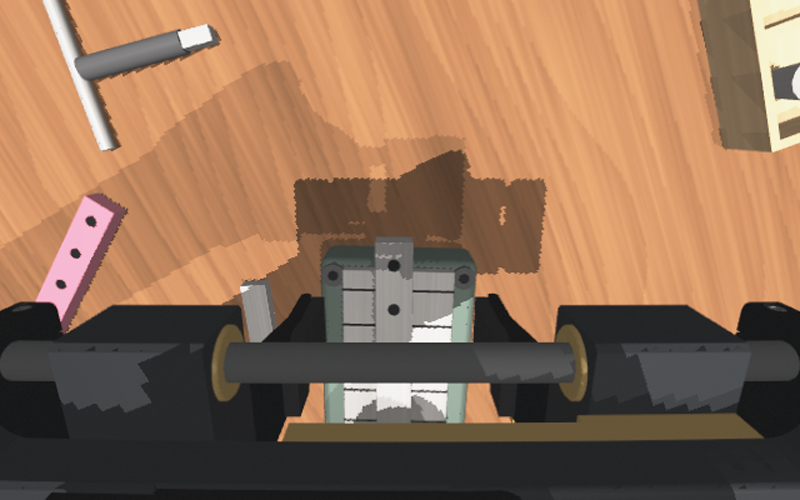

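Wrist view: the bright bar points up the picture, outer end at (394,238), holes at (394,265) and (394,310). The base's front top corners are near (322,265) and (476,265).

```bash
python3 - <<'E'
from plan import *
c=read_camera('wrist')
A=[atz(c,np.array(q)/1.25-.1,z) for q,z in[((394,240),.066),((394,265),.066),((394,310),.066),((322,265),.042),((476,265),.042),((376,242),.066),((413,242),.066),((393,420),.066)]]
for a in A: print(a.round(4))
d=A[2]-A[1];e=A[3]-A[4]
print('par yaw',np.degrees(np.arctan2(-d[1],-d[0])),np.degrees(np.arctan2(A[0]-A[7],[1,1,1])[1]),'front len',np.hypot(*e[:2]),'stand yaw',np.degrees(np.arctan2(e[1],e[0]))-90)
d=A[0]-A[7];print(np.degrees(np.arctan2(d[1],d[0])))
p=[.54136,.00957,1.13425];co,s=np.cos(p[2]),np.sin(p[2])
for a in A:
    w=a[:2]-p[:2];print(np.round([co*w[0]+s*w[1],-s*w[0]+co*w[1]],4))
E
```

```text
[0.6024 0.1546 0.066 ]
[0.596  0.1396 0.066 ]
[0.5838 0.1113 0.066 ]
[0.5469 0.1521 0.042 ]
[0.6448 0.1106 0.042 ]
[0.5915 0.1578 0.066 ]
[0.6128 0.1488 0.066 ]
[0.5501 0.0343 0.066 ]
par yaw 66.80784938765264 6.855811600430709 front len 0.10637076827540042 stand yaw 67.01627066120992
66.4958448351824
[0.1572 0.006 ]
[0.1409 0.0055]
[0.1102 0.0045]
[0.1315 0.0553]
[ 0.1353 -0.051 ]
[0.1555 0.0172]
[ 0.1563 -0.0059]
[0.0261 0.0026]
```

```bash
python3 - <<'E'
from plan import *
plan((.597,.140,.054),66.6,6,.05,4)
E
```

```text
[[-0.0013, -0.0003, 0.0188, -0.0001, -0.0002, 0.0011, 0.05], [-0.0013, -0.0003, 0.0188, -0.0001, -0.0002, 0.0011, 0.05], [-0.0013, -0.0003, 0.0188, -0.0001, -0.0002, 0.0011, 0.05], [-0.0013, -0.0003, 0.0188, -0.0001, -0.0002, 0.0011, 0.05], [-0.0013, -0.0003, 0.0188, -0.0001, -0.0002, 0.0011, 0.05], [-0.0012, -0.0003, 0.0188, -0.0001, -0.0002, 0.0011, 0.05]]
```

>>> {"api": "play_rows", "payload": {"steps": [[[-0.0013, -0.0003, 0.0188, 0, 0, 0.001, 0.05], [-0.0013, -0.0003, 0.0188, 0, 0, 0.001, 0.05], [-0.0013, -0.0003, 0.0188, 0, 0, 0.001, 0.05], [-0.0013, -0.0003, 0.0188, 0, 0, 0.001, 0.05], [-0.0013, -0.0003, 0.0188, 0, 0, 0.001, 0.05], [-0.0013, -0.0003, 0.0185, 0, 0, 0.001, 0.05], [0, 0, 0, 0, 0, 0, 0.05], [0, 0, 0, 0, 0, 0, 0.05]]]}}

```text
time_s: 3.85
tool_pos: [0.5976, 0.1386, 0.0544]
tool_rot: [-180.0, -0.0, 66.5]
force: [-0.5, 1.3, 0.1]
grip_width: 0.0501
grasp_force: 0.0
```

>>> {"api": "play_rows", "payload": {"steps": [[[0, 0, 0, 0, 0, 0, 0.015], [0, 0, 0, 0, 0, 0, 0.015], [0, 0, 0, 0, 0, 0, 0.015], [0, 0, 0, 0, 0, 0, 0.015], [0, 0, 0, 0, 0, 0, 0.015], [0, 0, 0, 0, 0, 0, 0.015]]], "force": 15}}

```text
time_s: 4.45
tool_pos: [0.5978, 0.1379, 0.0545]
tool_rot: [180.0, -0.0, 66.5]
force: [-0.9, 0.6, 3.6]
grip_width: 0.024
grasp_force: 15.0
```

>>> {"api": "play_rows", "payload": {"steps": [[[-0.002, 0, 0, 0, 0, 0.004, 0.015], [-0.002, 0, 0, 0, 0, 0.004, 0.015], [-0.002, 0, 0, 0, 0, 0.004, 0.015], [-0.002, 0, 0, 0, 0, 0.004, 0.015], [-0.002, 0, 0, 0, 0, 0, 0.015], [-0.002, 0, 0, 0, 0, 0, 0.015], [-0.002, 0, 0, 0, 0, 0, 0.015], [-0.002, 0, 0, 0, 0, 0, 0.015]]]}}

```text
time_s: 5.25
tool_pos: [0.5916, 0.1235, 0.0545]
tool_rot: [180.0, -0.1, 65.5]
force: [2.5, 5.0, 5.9]
grip_width: 0.024
grasp_force: 15.0
```

```bash
python3 - <<'E'
from h import *
c=read_camera('wrist');t=read_camera('top');s=read_camera('scene')
a=cv2.resize(c['frame'][120:340,200:440],None,fx=2.2,fy=2.2);b=cv2.resize(t['frame'][155:235,250:330],(480,484)[::1] if 0 else (262,262));d=cv2.resize(s['frame'][225:305,260:340],(262,222))
save('m1',np.hstack([a,np.vstack([b,d])]))
o=get_obs();print(o['time_s'],o['tool_pos'],o['tool_rot'],o['force'])
E
```

```text
5.4 [0.59143099 0.12308962 0.05452639] [ 1.79975472e+02 -3.81125935e-02  6.55261785e+01] [1.17416552 4.04485343 6.57827466]
```

View pics/m1.png

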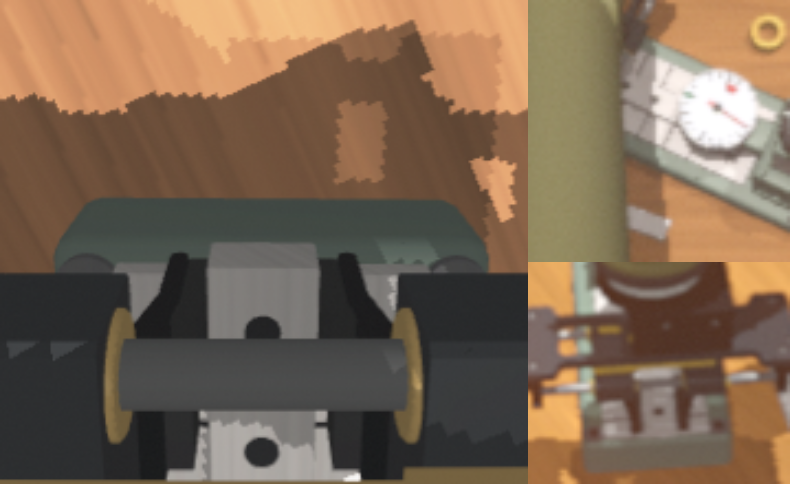

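The grip holds. The bar is vertical at (262,300) in the crop, square to the base's front edge, and the drag is about 5 N. I continue in small steps.

>>> {"api": "play_rows", "payload": {"steps": [[[-0.001, 0, 0, 0, 0, 0, 0.015], [-0.001, 0, 0, 0, 0, 0, 0.015], [-0.001, 0, 0, 0, 0, 0, 0.015], [-0.001, 0, 0, 0, 0, 0, 0.015], [0, 0, 0, 0, 0, 0, 0.015]]]}}

```text
time_s: 5.9
tool_pos: [0.5899, 0.1198, 0.0545]
tool_rot: [180.0, -0.1, 65.5]
force: [1.9, 4.2, 5.7]
grip_width: 0.0241
grasp_force: 15.0
```

>>> {"api": "play_rows", "payload": {"steps": [[[-0.0005, 0, 0, 0, 0, 0, 0.015], [-0.0005, 0, 0, 0, 0, 0, 0.015]]]}}

```text
time_s: 6.1
tool_pos: [0.5896, 0.1191, 0.0545]
tool_rot: [180.0, -0.1, 65.5]
force: [2.1, 4.1, 4.9]
grip_width: 0.0235
grasp_force: 15.0
```

>>> {"api": "play_rows", "payload": {"steps": [[[-0.0005, 0, 0, 0, 0, 0, 0.015], [-0.0005, 0, 0, 0, 0, 0, 0.015]]]}}

```text
time_s: 6.3
tool_pos: [0.5891, 0.1182, 0.0545]
tool_rot: [180.0, -0.1, 65.6]
force: [1.7, 4.4, 4.4]
grip_width: 0.024
grasp_force: 15.0
```

>>> {"api": "play_rows", "payload": {"steps": [[[-0.0005, 0, 0, 0, 0, 0, 0.015], [-0.0005, 0, 0, 0, 0, 0, 0.015]]]}}

```text
time_s: 6.5
tool_pos: [0.589, 0.1178, 0.0545]
tool_rot: [179.9, -0.1, 65.6]
force: [3.5, 6.0, 3.2]
grip_width: 0.024
grasp_force: 15.0
```

>>> {"api": "play_rows", "payload": {"steps": [[[-0.0005, 0, 0, 0, 0, 0, 0.015], [-0.0005, 0, 0, 0, 0, 0, 0.015]]]}}

```text
time_s: 6.7
tool_pos: [0.589, 0.1178, 0.0545]
tool_rot: [179.9, -0.2, 65.6]
force: [4.6, 7.8, 2.1]
grip_width: 0.0242
grasp_force: 15.0
```

>>> {"api": "play_rows", "payload": {"steps": [[[-0.0005, 0, 0, 0, 0, 0, 0.015], [-0.0005, 0, 0, 0, 0, 0, 0.015]]]}}

```text
time_s: 6.9
tool_pos: [0.5889, 0.1179, 0.0545]
tool_rot: [179.9, -0.3, 65.6]
force: [5.8, 8.7, 0.9]
grip_width: 0.0236
grasp_force: 15.0
```

Motion stopped at (0.589, 0.118) and the force rose to about 10 N, so it is home. I release, rise and look.

>>> {"api": "play_rows", "payload": {"steps": [[[0.001, 0, 0, 0, 0, 0, 0.015], [0, 0, 0, 0, 0, 0, 0.05], [0, 0, 0, 0, 0, 0, 0.05], [0, 0, 0, 0, 0, 0, 0.05], [0, 0, 0, 0, 0, 0, 0.05], [0, 0, -0.02, 0, 0, 0, 0.05], [0, 0, -0.04, 0, 0, 0, 0.05], [0, 0, -0.05, 0, 0, 0, 0.05], [0, 0, -0.05, 0, 0, 0, 0.07], [0, 0, -0.05, 0, 0, 0, 0.07], [0, 0, -0.05, 0, 0, 0, 0.07], [0, 0, 0, 0, 0, 0, 0.07]]]}}

```text
time_s: 8.1
tool_pos: [0.591, 0.1153, 0.3221]
tool_rot: [179.4, -0.5, 65.5]
force: [0.2, 0.2, -0.2]
grip_width: 0.0682
grasp_force: 0.0
```

```bash
python3 - <<'E'
from plan import *
from fit import s2w
c=read_camera('wrist');s=read_camera('scene')
a=cv2.resize(c['frame'],None,fx=1.1,fy=1.1)[60:,150:560]
d=cv2.resize(s['frame'][140:305,260:340],None,fx=2.3,fy=2.3);print(a.shape,d.shape)
h=max(len(a),len(d));pad=lambda m:np.vstack([m,np.zeros((h-len(m),m.shape[1],3),np.uint8)])
save('m2',np.hstack([pad(a),pad(d)]))
p=[.54136,.00957,1.13425];o=get_obs();print(o['time_s'],o['tool_pos'],o['tool_rot'],o['force'])
g=s2w(p,(-.085,0,.33));print(g);plan(g,205,17,.087,3)
E
```

```text
(380, 410, 3) (379, 184, 3)
8.2 [0.58830378 0.11527403 0.31511573] [ 1.79904387e+02 -7.39733760e-02  6.54995415e+01] [-0.84133298  0.09172508 -1.02775351]
[ 0.50542096 -0.06745847  0.33      ]
[[-0.012, 0.0, -0.001, 0.0001, 0.0001, -0.1432, 0.087], [-0.012, -0.002, -0.001, 0.0001, 0.0001, -0.1432, 0.087], [-0.011, -0.003, -0.001, 0.0001, 0.0001, -0.1432, 0.087], [-0.011, -0.005, -0.001, 0.0001, 0.0001, -0.1432, 0.087], [-0.01, -0.006, -0.001, 0.0001, 0.0001, -0.1432, 0.087], [-0.009, -0.008, -0.001, 0.0001, 0.0001, -0.1432, 0.087], [-0.008, -0.009, -0.001, 0.0001, 0.0001, -0.1432, 0.087], [-0.006, -0.01, -0.001, 0.0001, 0.0001, -0.1432, 0.087], [-0.005, -0.011, -0.001, 0.0001, 0.0001, -0.1432, 0.087], [-0.003, -0.011, -0.001, 0.0001, 0.0001, -0.1432, 0.087], [-0.002, -0.012, -0.001, 0.0001, 0.0001, -0.1432, 0.087], [0.0, -0.012, -0.001, 0.0001, 0.0001, -0.1432, 0.087], [0.002, -0.012, -0.001, 0.0001, 0.0001, -0.1432, 0.087], [0.003, -0.011, -0.001, 0.0001, 0.0001, -0.1432, 0.087], [0.005, -0.011, -0.001, 0.0001, 0.0001, -0.1432, 0.087], [0.006, -0.01, -0.001, 0.0001, 0.0001, -0.1432, 0.087], [0.008, -0.009, -0.001, 0.0001, 0.0001, -0.1432, 0.087]]
```

View pics/m2.png

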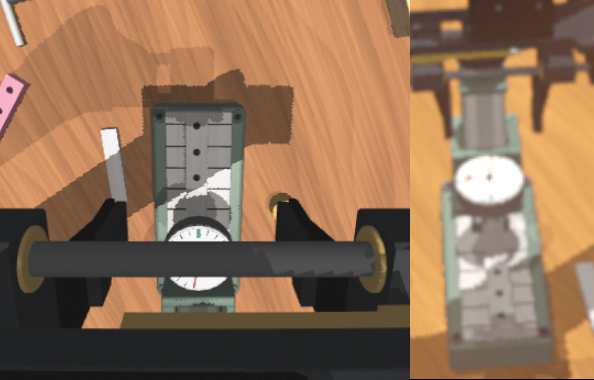

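The bar is square, with its outer end at (197,108) nearly flush with the base's front, and the pointer is at rest. Next the coarse knob. Near yaw 65 the wrist camera will look down on the dial.

```bash
python3 - <<'E'
from plan import *
from fit import s2w
g=s2w([.54136,.00957,1.13425],(-.085,0,.335));plan(g,150,11,.087,3)
E
```

```text
[[-0.018, 0.0, -0.002, 0.0002, 0.0, -0.1341, 0.087], [-0.018, -0.002, -0.002, 0.0002, 0.0, -0.1341, 0.087], [-0.018, -0.005, -0.002, 0.0002, 0.0, -0.1341, 0.087], [-0.017, -0.007, -0.002, 0.0002, 0.0, -0.1341, 0.087], [-0.016, -0.009, -0.002, 0.0002, 0.0, -0.1341, 0.087], [-0.014, -0.011, -0.002, 0.0002, 0.0, -0.1341, 0.087], [-0.013, -0.013, -0.002, 0.0002, 0.0, -0.1341, 0.087], [-0.011, -0.015, -0.002, 0.0002, 0.0, -0.1341, 0.087], [-0.009, -0.016, -0.002, 0.0002, 0.0, -0.1341, 0.087], [-0.007, -0.017, -0.002, 0.0002, 0.0, -0.1341, 0.087], [-0.004, -0.018, -0.002, 0.0002, 0.0, -0.1341, 0.087]]
```

>>> {"api": "play_rows", "payload": {"steps": [[[-0.018, 0, -0.004, 0, 0, -0.134, 0.087], [-0.018, -0.002, -0.004, 0, 0, -0.134, 0.087], [-0.018, -0.005, -0.002, 0, 0, -0.134, 0.087], [-0.017, -0.007, -0.002, 0, 0, -0.134, 0.087], [-0.016, -0.009, -0.002, 0, 0, -0.134, 0.087], [-0.014, -0.011, -0.002, 0, 0, -0.134, 0.087], [-0.013, -0.013, -0.002, 0, 0, -0.134, 0.087], [-0.011, -0.015, -0.002, 0, 0, -0.134, 0.087], [-0.009, -0.016, -0.001, 0, 0, -0.134, 0.087], [-0.007, -0.017, -0.001, 0, 0, -0.134, 0.087], [-0.004, -0.018, 0, 0, 0, -0.134, 0.087], [0, 0, 0, 0, 0, 0, 0.087]]]}}

```text
time_s: 9.4
tool_pos: [0.5044, -0.0713, 0.3343]
tool_rot: [-179.9, -0.1, 149.7]
force: [0.3, -0.6, -0.1]
grip_width: 0.087
grasp_force: 0.0
```

```bash
python3 - <<'E'
from plan import *
from fit import s2w
for n in('wrist','top','scene'):
  c=read_camera(n)
  for t in('fine_grip','coarse_grip'):
    for s in silhouettes(n,t)[:2]:
      ys,xs=np.nonzero(s['pixels']);print(n,t,round(s['p'],2),s['extent'],len(xs))
  if n=='wrist': save('w3',c['frame'],1)
o=get_obs();print(o['time_s'],o['tool_pos'],o['tool_rot'],o['qpos'])
g=s2w([.54136,.00957,1.13425],(-.085,0,.249));plan(g,150,4,.087,4)
E
```

```text
wrist fine_grip 0.94 [302.5, 196.3, 344.7, 246.9] 1769
wrist coarse_grip 0.57 [281.0, 166.1, 361.3, 251.1] 3626
top coarse_grip 0.56 [262.5, 162.2, 327.2, 219.5] 1983
scene fine_grip 0.44 [284.5, 145.0, 297.1, 157.8] 109
scene coarse_grip 0.78 [276.7, 151.8, 302.9, 168.9] 297
9.85 [ 0.50634835 -0.06774862  0.33585254] [-1.79983972e+02 -1.27058505e-02  1.50014298e+02] [-27.82680048  -1.61289482  31.97597792  92.75476764   0.86318101
  88.63208426  64.13239524]
[[0.0002, -0.0, 0.0217, -0.0001, -0.0001, 0.0001, 0.087], [0.0002, -0.0, 0.0217, -0.0001, -0.0001, 0.0001, 0.087], [0.0002, -0.0001, 0.0217, -0.0001, -0.0001, 0.0001, 0.087], [0.0002, -0.0001, 0.0217, -0.0001, -0.0001, 0.0001, 0.087]]
```

View pics/w3.png

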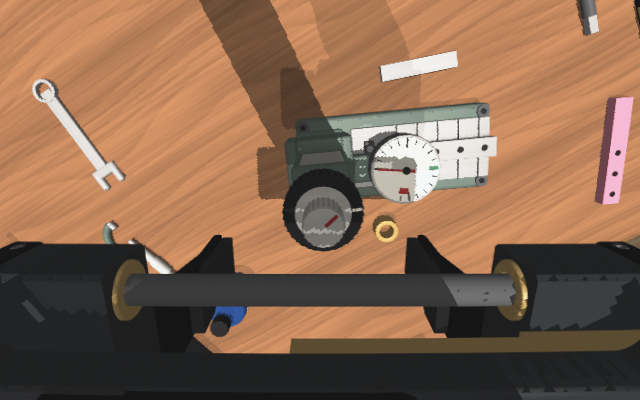

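Wrist view from above the knob: coarse knob about (322,208), fine knob top (324,215), dial centre (405,170) with its pointer at the rest mark.

```bash
cat > dial.py <<'E'
from fit import *
import sys
p0=[.54136,.00957,1.13425]
def dial(zd=.146,verbose=0):
    c=read_camera('wrist');f=c['frame']
    # rectify dial plane to stand axes: 10 px/mm.. 5 px/mm, +-45 mm
    n=361;g=(np.arange(n)-180)/4000
    K=np.array(c['intrinsics'])
    m=np.array([[proj(c,s2w(p0,(-yy,-xx,zd))) for xx in g] for yy in g[:]],np.float32)
    im=cv2.remap(f,m[:,:,0],m[:,:,1],cv2.INTER_LINEAR)
    return im,c   # up = stand -x?? row down = +x ... see below
def read(name=None,zd=.146):
    im,c=dial(zd)
    hsv=cv2.cvtColor(im,cv2.COLOR_RGB2HSV)
    # dial centre by circle
    gr=cv2.medianBlur(cv2.cvtColor(im,cv2.COLOR_RGB2GRAY),5)
    red=((hsv[:,:,0]<8)|(hsv[:,:,0]>172))&(hsv[:,:,1]>110)&(hsv[:,:,2]>60)
    ctr=np.array([180.,180.])
    ci=cv2.HoughCircles(gr,cv2.HOUGH_GRADIENT,1.5,200,param1=100,param2=20,minRadius=128,maxRadius=158)
    if ci is not None: ctr=ci[0,0,:2].astype(float)
    ys,xs=np.nonzero(red);d=np.stack([xs,ys],1)-ctr;r=np.hypot(*d.T)
    k=(r>25)&(r<85);ang=np.nan
    if k.sum()>5:
        # rows up = +x of stand, cols left = +y ; clockwise angle from stand -x (down)
        a=np.arctan2(-d[k,0],d[k,1]);ang=np.arctan2(np.sin(a).mean(),np.cos(a).mean())
    print('t',round(get_obs()['time_s'],2),'ctr',ctr,ci is not None and ci[0,0,2],'n',k.sum(),'ang cw from -x',round(ang,3),'mod',round(ang%(2*np.pi),3))
    if name: save(name,im)
    return im
E
python3 - <<'E'
from dial import *
read('d0')
c=read_camera('wrist');print(atz(c,(321.5,208),.268),atz(c,(324,214),.297),s2w(p0,(-.085,0,.268)))
for z in(.268,):
  print('proj coarse top',proj(c,s2w(p0,(-.085,0,.268))),proj(c,s2w(p0,(-.085,0,.297))))
E
```

```text
t 9.9 ctr [182.25 180.75] 140.6 n 753 ang cw from -x -0.671 mod 5.613
[ 0.50456218 -0.06407071  0.268     ] [ 0.50083315 -0.06043078  0.297     ] [ 0.50542096 -0.06745847  0.268     ]
proj coarse top [317.87488883 211.36915115] [317.75880804 225.63863906]
```

View pics/d0.png

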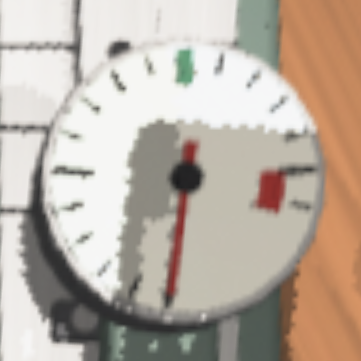

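Rectified dial: hub (186,178), pointer at rest, green mark at the top, as expected. I descend on the coarse knob and grip it.

>>> {"api": "play_rows", "payload": {"steps": [[[0.001, 0.0005, 0.022, 0, 0, 0, 0.087], [0.001, 0.0005, 0.022, 0, 0, 0, 0.087], [0, 0, 0.022, 0, 0, 0, 0.087], [0, 0, 0.019, 0, 0, 0, 0.087], [0, 0, 0, 0, 0, 0, 0.087], [0, 0, 0, 0, 0, 0, 0.045], [0, 0, 0, 0, 0, 0, 0.045], [0, 0, 0, 0, 0, 0, 0.045], [0, 0, 0, 0, 0, 0, 0.045], [0, 0, 0, 0, 0, 0, 0.045], [0, 0, 0, 0, 0, 0, 0.045]]], "force": 15}}

```text
time_s: 11.05
tool_pos: [0.5043, -0.0685, 0.2516]
tool_rot: [-179.9, 0.0, 149.9]
force: [-3.6, -4.8, 4.8]
grip_width: 0.0553
grasp_force: 15.0
```

```bash
python3 - <<'E'
s=open('dial.py').read()
s=s.replace("    ys,xs=np.nonzero(red)","""    yy,xx=np.mgrid[:361,:361];dk=(hsv[:,:,2]<55)&(np.hypot(xx-ctr[0],yy-ctr[1])<35)
    if dk.sum()>100: ctr=np.array([np.median(xx[dk]),np.median(yy[dk])])
    ys,xs=np.nonzero(red)""").replace("(r>25)&(r<85)","(r>45)&(r<68)").replace("round(ang%(2*np.pi),3))","round(ang%(2*np.pi),3),'N',round(((ang-.1416+.5)%(2*np.pi)-.5)/.3,2))")
open('dial.py','w').write(s)
E
python3 -c "
from dial import *
read('d1');o=get_obs();print(o['tool_pos'],o['force'],o['wrist_torque'],o['grip_width'],o['qpos'])"
```

```text
t 11.1 ctr [188. 175.] 142.1 n 155 ang cw from -x 0.131 mod 0.131 N -0.03
[ 0.50426161 -0.06849944  0.25158817] [-2.86004638 -3.84491738  4.38050942] [-1.08319817  0.83593017  0.02263857] 0.05550511182916001 [-27.50037567  -0.52800623  32.21987144 101.33853661   0.41603567
  79.16086191  64.53749027]
```

>>> {"api": "play_rows", "payload": {"steps": [[[0, -0.001, 0, 0, 0, 0.1, 0.045], [0, -0.001, 0, 0, 0, 0.1, 0.045], [0, 0, 0, 0, 0, 0.1, 0.045], [0, 0, 0, 0, 0, 0.1, 0.045], [0, 0, 0, 0, 0, 0.1, 0.045], [0, 0, 0, 0, 0, 0.1, 0.045], [0, 0, 0, 0, 0, 0, 0.045]]]}}

```text
time_s: 11.8
tool_pos: [0.5045, -0.0682, 0.2516]
tool_rot: [179.9, 0.0, 115.6]
force: [1.4, -1.2, 2.7]
grip_width: 0.0556
grasp_force: 15.0
```

```bash
python3 -c "
from dial import *
read('d2');o=get_obs();print(o['tool_pos'],o['tool_rot'],o['force'],o['wrist_torque'],o['grip_width'])"
```

```text
t 11.85 ctr [176.25 183.75] 135.65 n 153 ang cw from -x -0.007 mod 6.277 N -0.49
[ 0.50454399 -0.0682034   0.25162841] [1.79903210e+02 3.85599555e-02 1.15712224e+02] [ 0.7869447  -1.90174244  2.59241605] [-0.43707707 -0.01820635 -0.17170846] 0.05518211195365833
```

>>> {"api": "play_rows", "payload": {"steps": [[[0, 0, 0, 0, 0, 0.1, 0.045], [0, 0, 0, 0, 0, 0.1, 0.045], [0, 0, 0, 0, 0, 0, 0.045]]]}}

```text
time_s: 12.15
tool_pos: [0.5047, -0.0681, 0.2516]
tool_rot: [179.9, 0.0, 104.2]
force: [3.0, -1.2, 2.7]
grip_width: 0.0556
grasp_force: 15.0
```

```bash
python3 - <<'E'
s=open('dial.py').read()
i=s.index("    yy,xx=");j=s.index("    ys,xs=np")
s=s[:i]+"""    B=cv2.boxFilter(im.max(2),-1,(25,25));sub=B[140:220,145:225];k=np.unravel_index(sub.argmin(),sub.shape);ctr=np.array([145.+k[1],140.+k[0]])
"""+s[j:]
s=s.replace("'N',","'dark',sub.min(),'N',")
open('dial.py','w').write(s)
E
python3 -c "
from dial import *
im=cv2.imread('pics/d2.png');print([np.round(x) for x in [cv2.boxFilter(im.max(2),-1,(25,25))[140:220:10,145:225:10]]])
read('d3');o=get_obs();print(o['tool_pos'],o['tool_rot'],o['force'],o['wrist_torque'],o['grip_width'])"
```

```text
[array([[246, 246, 246, 239, 236, 240, 245, 246],
       [246, 246, 246, 232, 225, 231, 244, 246],
       [246, 246, 236, 201, 181, 204, 238, 246],
       [246, 245, 213, 157, 122, 162, 219, 246],
       [246, 245, 194, 122,  73, 130, 201, 246],
       [246, 245, 206, 149, 114, 162, 215, 246],
       [246, 246, 228, 194, 179, 211, 238, 246],
       [246, 246, 240, 229, 230, 242, 246, 246]], dtype=uint8)]
t 12.2 ctr [183. 181.] 140.6 n 135 ang cw from -x 0.133 mod 0.133 dark 79 N -0.03
[ 0.50467404 -0.06814502  0.2516139 ] [1.79880212e+02 1.77756928e-02 1.04347963e+02] [ 2.77839047 -0.41713161  2.04570278] [-0.32379879 -0.20674097 -0.14501688] 0.05530802495927153
```

>>> {"api": "play_rows", "payload": {"steps": [[[0, 0, 0, 0, 0, 0.1, 0.045], [0, 0, 0, 0, 0, 0.1, 0.045], [0, 0, 0, 0, 0, 0, 0.045]]]}}

```text
time_s: 12.5
tool_pos: [0.5048, -0.0681, 0.2516]
tool_rot: [179.9, -0.0, 92.8]
force: [3.8, -0.7, 3.2]
grip_width: 0.0557
grasp_force: 15.0
```

```bash
python3 -c "
from dial import *
read('d4');o=get_obs();print(o['tool_rot'],o['force'],o['wrist_torque'])"
```

```text
t 12.55 ctr [182. 182.] 138.95 n 129 ang cw from -x 0.13 mod 0.13 dark 94 N -0.04
[ 1.79859665e+02 -8.00698752e-03  9.29320042e+01] [ 5.09364524 -0.65940436  3.17382608] [-0.31820966 -0.52962609 -0.08747225]
```

>>> {"api": "play_rows", "payload": {"steps": [[[0, 0, 0, 0, 0, 0.1, 0.045], [0, 0, 0, 0, 0, 0.1, 0.045], [0, 0, 0, 0, 0, 0, 0.045]]]}}

```text
time_s: 12.85
tool_pos: [0.505, -0.0681, 0.2516]
tool_rot: [179.8, -0.0, 81.4]
force: [5.8, -0.9, 2.5]
grip_width: 0.0559
grasp_force: 15.0
```

```bash
python3 -c "
from dial import *
read('d5');o=get_obs();print(o['tool_rot'],o['force'],o['wrist_torque'])"
```

```text
t 12.9 ctr [182. 182.] 138.95 n 133 ang cw from -x 0.146 mod 0.146 dark 103 N 0.01
[ 1.79838307e+02 -3.94953136e-02  8.14569403e+01] [ 4.6590831  -0.74798595  3.38193898] [-0.224637   -0.65927512 -0.16543946]
```

>>> {"api": "play_rows", "payload": {"steps": [[[0, 0.001, 0, 0, 0, 0.1, 0.045], [0, 0.001, 0, 0, 0, 0.1, 0.045], [0, 0, 0, 0, 0, 0, 0.045]]]}}

```text
time_s: 13.2
tool_pos: [0.5052, -0.0681, 0.2516]
tool_rot: [-179.9, -0.0, 69.9]
force: [-0.7, -0.4, 6.8]
grip_width: 0.0554
grasp_force: 15.0
```

```bash
python3 -c "
from dial import *
read('d6');o=get_obs();print(o['tool_rot'],o['force'],o['wrist_torque'])"
```

```text
t 13.25 ctr [182. 182.] 138.95 n 129 ang cw from -x 0.142 mod 0.142 dark 109 N 0.0
[-1.79910167e+02 -4.91977884e-02  7.00044489e+01] [-1.92681243  0.15383822  6.12546753] [-0.00310856  0.45963938 -0.14213347]
```

>>> {"api": "play_rows", "payload": {"steps": [[[0, 0, 0, 0, 0, 0.1, 0.045], [0, 0, 0, 0, 0, 0.1, 0.045], [0, 0, 0, 0, 0, 0, 0.045]]]}}

```text
time_s: 13.55
tool_pos: [0.5053, -0.0682, 0.2516]
tool_rot: [-179.9, -0.0, 58.4]
force: [-0.5, -0.4, 5.1]
grip_width: 0.0555
grasp_force: 15.0
```

```bash
python3 -c "
from dial import *
read('d7');o=get_obs();print(o['tool_rot'],o['force'],o['wrist_torque'])"
```

```text
t 13.6 ctr [182. 182.] 137.3 n 128 ang cw from -x 0.143 mod 0.143 dark 109 N 0.01
[-1.79927593e+02 -3.74840649e-02  5.85424756e+01] [ 0.10442725 -0.15404276  5.66648004] [-0.08418542  0.31178375 -0.11810697]
```

>>> {"api": "play_rows", "payload": {"steps": [[[0, 0, 0, 0, 0, 0.1, 0.045], [0, 0, 0, 0, 0, 0.1, 0.045], [0, 0, 0, 0, 0, 0, 0.045]]]}}

```text
time_s: 13.9
tool_pos: [0.5055, -0.0683, 0.2516]
tool_rot: [-179.9, -0.0, 47.0]
force: [1.0, -0.4, 5.3]
grip_width: 0.0558
grasp_force: 15.0
```

```bash
python3 -c "
from dial import *
read('d8');o=get_obs();print(o['tool_rot'],o['force'],o['wrist_torque'])"
```

```text
t 13.95 ctr [182. 183.] 137.3 n 144 ang cw from -x 0.712 mod 0.712 dark 105 N 1.9
[-1.79935267e+02 -2.91285778e-02  4.70751208e+01] [-0.10290409 -1.17312709  4.76713393] [-0.04076443  0.29073717 -0.17298493]
```

>>> {"api": "play_rows", "payload": {"steps": [[[0, 0, 0, 0, 0, 0.1, 0.045], [0, 0, 0, 0, 0, 0.05, 0.045], [0, 0, 0, 0, 0, 0, 0.045]]]}}

```text
time_s: 14.25
tool_pos: [0.5056, -0.0684, 0.2516]
tool_rot: [-179.9, -0.0, 38.5]
force: [0.1, -0.4, 5.6]
grip_width: 0.0558
grasp_force: 15.0
```

```bash
python3 -c "
from dial import *
read('d9');o=get_obs();print(o['tool_rot'],o['force'],o['wrist_torque'])"
```

```text
t 14.3 ctr [181. 183.] 138.95 n 147 ang cw from -x 1.247 mod 1.247 dark 102 N 3.68
[-1.79944730e+02 -2.50069498e-02  3.84937859e+01] [-0.17399654 -0.18637791  4.50172189] [-0.0666719   0.18000653 -0.13737835]
```

The pointer is at 3.7 N, so coarse is done. I open, rise to the fine knob's height, wind back with the fingers open, and grip the fine knob.

>>> {"api": "play_rows", "payload": {"steps": [[[0, 0, 0, 0, 0, -0.01, 0.087], [0, 0, 0, 0, 0, 0, 0.087], [0, 0, 0, 0, 0, 0, 0.087], [0, 0, 0, 0, 0, 0, 0.087], [0, 0, -0.012, 0, 0, 0, 0.087], [0, 0, -0.011, 0, 0, 0, 0.087], [0, 0, 0, 0, 0, -0.14, 0.087], [0, 0, 0, 0, 0, -0.14, 0.087], [0, 0, 0, 0, 0, -0.14, 0.087], [0, 0, 0, 0, 0, -0.14, 0.087], [0, 0, 0, 0, 0, -0.14, 0.087], [0, 0, 0, 0, 0, -0.14, 0.087]]]}}

```text
time_s: 15.5
tool_pos: [0.5063, -0.0687, 0.2754]
tool_rot: [179.9, -0.0, 87.3]
force: [-0.3, -0.9, 0.1]
grip_width: 0.0868
grasp_force: 0.0
```

>>> {"api": "play_rows", "payload": {"steps": [[[0, 0, 0, 0, 0, -0.14, 0.087], [0, 0, 0, 0, 0, -0.14, 0.087], [0, 0, 0, 0, 0, -0.14, 0.087], [0, 0, 0, 0, 0, -0.14, 0.087], [0, 0, 0, 0, 0, -0.14, 0.087], [0, 0, 0, 0, 0, -0.14, 0.087], [0, 0, 0, 0, 0, -0.14, 0.087], [0, 0, 0, 0, 0, -0.14, 0.087], [0, 0, 0, 0, 0, 0, 0.087]]]}}

```text
time_s: 16.4
tool_pos: [0.5063, -0.0686, 0.2753]
tool_rot: [179.9, 0.1, 151.2]
force: [0.1, 0.2, 0.2]
grip_width: 0.0868
grasp_force: 0.0
```

```bash
python3 -c "
from dial import *
read('e1');o=get_obs();print(o['tool_pos'],o['tool_rot'],o['force'],o['qpos'][-1])"
```

```text
t 16.45 ctr [180. 184.] 138.8 n 110 ang cw from -x 1.257 mod 1.257 dark 36 N 3.72
[ 0.5062134  -0.06859192  0.27506552] [1.79948053e+02 6.07559670e-02 1.50973094e+02] [-0.58173325  0.92869984 -0.9191371 ] 65.52968313037083
```

>>> {"api": "play_rows", "payload": {"steps": [[[0.0007, -0.0008, 0, 0, 0, 0, 0.05], [0, 0, 0, 0, 0, 0, 0.015], [0, 0, 0, 0, 0, 0, 0.015], [0, 0, 0, 0, 0, 0, 0.015], [0, 0, 0, 0, 0, 0, 0.015], [0, 0, 0, 0, 0, 0, 0.015], [0, 0, 0, 0, 0, 0, 0.015], [0, 0, 0, 0, 0, 0, 0.015]]], "force": 12}}

```text
time_s: 17.25
tool_pos: [0.5048, -0.0689, 0.2741]
tool_rot: [180.0, 0.0, 151.1]
force: [0.6, 0.7, 0.1]
grip_width: 0.031
grasp_force: 0.0
```

>>> {"api": "play_rows", "payload": {"steps": [[[0, 0, 0, 0, 0, 0.1, 0.015], [0, 0, 0, 0, 0, 0.1, 0.015], [0, 0, 0, 0, 0, 0.1, 0.015], [0, 0, 0, 0, 0, 0.1, 0.015], [0, 0, 0, 0, 0, 0.1, 0.015], [0, 0, 0, 0, 0, 0.1, 0.015], [0, 0, 0, 0, 0, 0.1, 0.015], [0, 0, 0, 0, 0, 0.1, 0.015], [0, 0, 0, 0, 0, 0.1, 0.015], [0, 0, 0, 0, 0, 0.1, 0.015], [0, 0, 0, 0, 0, 0, 0.015]]]}}

```text
time_s: 18.35
tool_pos: [0.5049, -0.0688, 0.2741]
tool_rot: [180.0, -0.0, 93.8]
force: [0.9, 0.9, 0.0]
grip_width: 0.0256
grasp_force: 12.0
```

```bash
python3 -c "
from dial import *
read('e2');o=get_obs();print(o['tool_pos'],o['tool_rot'],o['force'],o['wrist_torque'],o['grip_width'])"
```

```text
t 18.4 ctr [180. 182.] 138.95 n 119 ang cw from -x 1.854 mod 1.854 dark 99 N 5.71
[ 0.50489932 -0.06884047  0.27405367] [ 1.79986191e+02 -1.24567085e-02  9.39547317e+01] [ 0.94369812  0.30964228 -0.38100176] [-0.02616811 -0.01645242 -0.05194188] 0.025945319452585002
```

>>> {"api": "play_rows", "payload": {"steps": [[[0, 0, 0, 0, 0, 0.13, 0.015], [0, 0, 0, 0, 0, 0.13, 0.015], [0, 0, 0, 0, 0, 0.13, 0.015], [0, 0, 0, 0, 0, 0.13, 0.015], [0, 0, 0, 0, 0, 0.13, 0.015], [0, 0, 0, 0, 0, 0.13, 0.015], [0, 0, 0, 0, 0, 0.13, 0.015], [0, 0, 0, 0, 0, 0.13, 0.015], [0, 0, 0, 0, 0, 0.13, 0.015], [0, 0, 0, 0, 0, 0.13, 0.015], [0, 0, 0, 0, 0, 0, 0.015]]]}}

```text
time_s: 19.5
tool_pos: [0.505, -0.0689, 0.2741]
tool_rot: [180.0, -0.0, 19.5]
force: [0.7, -0.3, -0.5]
grip_width: 0.0255
grasp_force: 12.0
```

```bash
python3 -c "
from dial import *
read('e3');o=get_obs();print(o['tool_pos'],o['tool_rot'],o['force'],o['wrist_torque'],o['grip_width'])"
```

```text
t 19.55 ctr [184. 183.] 135.65 n 152 ang cw from -x 2.712 mod 2.712 dark 104 N 8.57
[ 0.50499344 -0.06888429  0.27405701] [ 1.79998431e+02 -2.56783991e-02  1.95986442e+01] [ 1.45734339  0.55018785 -1.01242356] [-0.01039757 -0.05841835 -0.0572404 ] 0.025498247542791123
```

>>> {"api": "play_rows", "payload": {"steps": [[[0, 0, 0, 0, 0, 0.1, 0.015], [0, 0, 0, 0, 0, 0.1, 0.015], [0, 0, 0, 0, 0, 0.1, 0.015], [0, 0, 0, 0, 0, 0.1, 0.015], [0, 0, 0, 0, 0, 0.1, 0.015], [0, 0, 0, 0, 0, 0, 0.015], [0, 0, 0, 0, 0, 0, 0.015]]]}}

```text
time_s: 20.25
tool_pos: [0.505, -0.069, 0.2741]
tool_rot: [-180.0, -0.0, -9.0]
force: [1.6, -0.6, 0.4]
grip_width: 0.0252
grasp_force: 12.0
```

```bash
python3 -c "
from dial import *
save('e4',cv2.resize(read(),None,fx=1.6,fy=1.6));o=get_obs();print(o['tool_rot'],o['force'],o['wrist_torque'],o['qpos'][-1])"
```

```text
t 20.3 ctr [183. 185.] 137.3 n 123 ang cw from -x 3.101 mod 3.101 dark 46 N 9.86
[-1.79992250e+02 -2.68158889e-02 -9.08111688e+00] [ 1.88497169  0.30448798 -0.46261943] [-0.02807881 -0.1696657  -0.01660338] -94.50845643592984
```

View pics/e4.png

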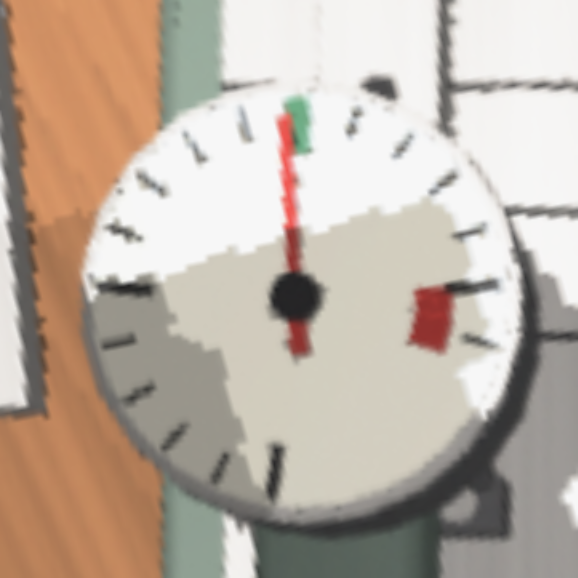

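The pointer tip is at (286,118), just left of the green mark at (300,125), so about 9.7 N. I nudge it 0.1 rad more, then open and rise.

>>> {"api": "play_rows", "payload": {"steps": [[[0, 0, 0, 0, 0, 0.09, 0.015], [0, 0, 0, 0, 0, 0, 0.015], [0, 0, 0, 0, 0, 0, 0.015]]]}}

```text
time_s: 20.6
tool_pos: [0.505, -0.0689, 0.2741]
tool_rot: [-180.0, -0.0, -14.3]
force: [1.0, 0.3, -1.3]
grip_width: 0.0252
grasp_force: 12.0
```

```bash
python3 -c "
from dial import *
read('e5')"
```

```text
t 20.65 ctr [184. 185.] 137.3 n 130 ang cw from -x -3.131 mod 3.153 dark 46 N 10.04
```

>>> {"api": "play_rows", "payload": {"steps": [[[0, 0, 0, 0, 0, 0, 0.06], [0, 0, 0, 0, 0, 0, 0.06], [0, 0, 0, 0, 0, 0, 0.06], [0, 0, 0, 0, 0, 0, 0.06], [0, 0, -0.015, 0, 0, 0, 0.06], [0, 0, -0.03, 0, 0, 0, 0.06], [0, 0, -0.03, 0, 0, 0, 0.06], [0, 0, 0, 0, 0, 0, 0.06], [0, 0, 0, 0, 0, 0, 0.06], [0, 0, 0, 0, 0, 0, 0.06]]]}}

```text
time_s: 21.65
tool_pos: [0.5045, -0.0689, 0.3485]
tool_rot: [180.0, 0.1, -14.4]
force: [-0.3, -0.5, -0.8]
grip_width: 0.0599
grasp_force: 0.0
```

```bash
python3 -c "
from dial import *
im=read('e6')
hsv=cv2.cvtColor(im,cv2.COLOR_RGB2HSV)
yy,xx=np.mgrid[:361,:361]
g=(abs(hsv[:,:,0].astype(int)-65)<20)&(hsv[:,:,1]>100)&(np.hypot(xx-183,yy-183)<130)
r=((hsv[:,:,0]<8)|(hsv[:,:,0]>172))&(hsv[:,:,1]>110)&(abs(xx-183)<40)&(abs(yy-183)<130)
print('green',xx[g].mean(),yy[g].mean(),g.sum());
for lo in(60,80,100,120,140,150,200,220): 
  k=r&(yy>=lo)&(yy<lo+15);print(lo,k.sum(),xx[k].mean().round(1) if k.any() else 0)
o=get_obs();print(o['tool_pos'],o['force'],o['grip_width'])"
```

```text
t 21.7 ctr [183. 184.] 135.65 n 117 ang cw from -x -3.128 mod 3.155 dark 48 N 10.05
green nan nan 0
60 28 183.3
80 123 183.6
100 80 183.4
120 80 183.6
140 75 183.0
150 71 183.5
200 146 183.4
220 0 0
[ 0.50431227 -0.06884582  0.34821044] [ 0.19117543 -0.15439194 -0.73277187] 0.05983342325616249<string>:8: RuntimeWarning: Mean of empty slice.
  ret = ret.dtype.type(ret / rcount)
```

The pointer stands straight along the stand's +x, at 10.0 N, with the hand clear.

```bash
python3 -c "
from cell import *
print(sign_off())"
```

```text
the job is handed in; nothing more can be done
None
```

The job is handed in: the parallel sits home and square against the stop, the pointer reads about 10.0 N from the wrist camera, the hand is clear, and no result came back from the judging.

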